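Set a handle scale in the drilling jig and index the drill guide

TASK

Lay the thin loose hardwood scale into the fenced bed of the drilling jig and press it down firmly so that it sits flat and level between the fences. Then take the upright fin of the drill guide and slide the guide along its rail, over the scale, until its spring plunger clicks down into the notch of the index bar. Finish while still holding the fin, with the guide resting in the notch, and leave the sanding block, the round tin and the thick wooden block alone.

Things in the scene. Friction and masses are not known exactly. Their poses are not given: they have to be found in the camera images.
- scale_center (a point): centre of the loose scale: a thin flat reddish hardwood slip 36 x 120 x 10 mm (its own x, y, z; z up), 40 to 80 g, lying flat on the bench to the left of the jig; the point is half-way up, 5 mm above its underside. Either way round is right in the bed.
- bed (a point): centre of the bed's upper face, 30 mm above the bench; the scale belongs here, long side along y, its centre then 5 mm higher. 6 mm high fences leave it 3 mm of play all round: one 24 mm wide past each end, and side fences by the corners from y = 41 to 63 mm either way. Between y = -38 and 38 mm there are none and the bed is 26 mm wide, 18 mm above the board, so fingers can straddle the scale.
- jig: the fixed drilling jig: plywood board 200 x 340 x 12 mm with aluminium bed and steel rail; origin under the board's middle, bed centre at x = -45, z = 30 mm. Axes (also those of bed and grip): y along bed, rail and travel; x across, from bed to rail (rail at x = 30 mm, its end blocks 38 mm above the bench); z up. A dark index bar with a V-notch 13 mm wide in its top (z = 32 mm) lies at x = 75 mm.
- guide_grip (a point): grip point in the drill guide's upright aluminium fin, 28 (x) x 12 (y) x 40 mm high: top 17 mm above, foot 23 mm below; taken from above, fingers closing along y. At its foot is the guide's arm, 30 mm wide (y), reaching 94 mm to -x (drill bush, passing 7 mm over a seated scale) and 61 mm to +x, where the plunger stands, 45 mm from the fin, as high as this point.
- guide (a joint): the guide along its rail, m: parked at 0 to 0.025, grows to +y of the jig, stop at 0.235; friction 1 to 2 N. The notch is somewhere from 0.100 to 0.165, set anew each time and not told: find it by feel, by the plunger's drop, or by sight. There the guide is drawn in over the last 6 mm, then resists moving on with about 8 to 12 N; pushed harder it rides out and can be drawn back in.
- plunger (a joint): how far the guide's spring plunger (ball tip 14 mm across, dark round head on top) has dropped, m: about 0.0005 while it rides on the index bar, about 0.0045 when it sits in the notch. It moves by itself; leave it alone.
- scale: the loose scale as a body (origin at the centre of its underside)
- sand_block: bystander: sanding block 61 x 101 x 32 mm on the bench, origin at its underside
- nail_tin: bystander: round tin 76 mm across, 58 mm high, origin at its underside
- thick_block: bystander: block of light wood 38 x 120 x 25 mm (much thicker than the scale), origin at its underside
Not all that is in view belongs to the job. Of the things that look like the scale, the larger one is meant.

How it is judged:
On the way, in this order (a step that is already met when the one before it is completed fails the run):
1. the scale lies level in the bed and is pressed down on it with more than 3 N (z of scale_center in the frame of bed between 0.002 and 0.007 m and horizontal distance between scale_center and bed below 0.008 m and angle between scale_center's own z axis and vertical below 0.04 rad and contact force between scale and jig above 3 N), for 0.1 s.
2. the guide has been slid along until the plunger has dropped into the notch (value of joint plunger above 0.003 m), for 0.2 s.
At the end, for the whole second after the job is handed in: The plunger is more than 3 mm down in the notch and the guide stands still, with the fingers holding the guide (more than 3 N of contact); the scale lies level (within 0.04 rad) on the bed between its fences (centre within 8 mm, direction within 0.12 rad, height within 2 to 3 mm) (value of joint plunger above 0.003 m and contact force between the fingers and guide above 3 N and velocity of joint guide between -0.01 and 0.01 m/s and z of scale_center in the frame of bed between 0.002 and 0.007 m and horizontal distance between scale_center and bed below 0.008 m and angle between scale_center's own z axis and vertical below 0.04 rad and angle between the y axis of scale_center and the y axis of bed, either way round below 0.12 rad); the arm keeps its last pose, push and grip.
It fails at once if a bystander was moved by more than 3 cm (distance of any of sand_block, nail_tin, thick_block from where it was at the start of the episode above 0.03 m).
It also fails if it takes over 72 s, if anything falls off the work surface, if the arm or the gripper's body presses on something with over 40 N, if the wrist force passes 120 N, or if a joint passes its speed limit or range.

ROBOT

A 6-joint arm with a two-finger parallel gripper is mounted at the origin on a cart in front of the work surface, level with it; the furniture and walls round the work are solid. World frame = base frame: x ahead of the robot, y to its left, z up, the work surface at z = 0. Lengths are in m, angles in rad, forces in N, time in s.
With the tool pointing down it reaches from about 0.275 to 0.75 m from the base axis. Payload 10.2 kg.
Tool frame: the origin (TCP) lies midway between the tips of the shut fingers; the grasp point (between the pads) lies 19 mm behind it; z points along the fingers, y is the line along which they close (so a half turn about z gives the same grasp; the last joint's range is limited). The gripper opens to 85 mm and grips with 20 to 120 N. Pads are 22 mm wide; open, the fingers measure 114 mm over their backs; the gripper's body (76 mm by 85 mm) begins 54 mm behind the grasp point. The pads swing forward as they close: fully open they stand 13 mm farther back than shut.
Start: joints at [-1.545, 0.313, 1.498, -0, 1.331, -0.223], TCP at [0.129, -0.509, 0.231] pointing down, gripper open.
Joint ranges: [-2.94, 2.94], [-0.97, 2.17], [0.19, 2.56], [-1.23, 4.37], [0.02, 3.11], [-2.88, 2.88]. Speed limits (rad/s): [2.39, 2.39, 3.01, 3.14, 3.14, 3.14].

INTERFACE

Orientations are given as a rotation vector (axis times angle).
In Python, from station import bot gives the robot as it stands.
- The arm moves only by the tool drive_tool, never from a script. Its argument "increments" is a list of rows, each a list of 7 numbers: the shift along the world's x, y, z each as a share of 20 cm, from -1 to 1, then the turn, a rotation vector about the world's x, y, z each as a share of 180 degrees, from -1 to 1, then the opening, from -1 (shut) to 1 (fully open). In form: [[x, y, z, rx, ry, rz, fingers], ...]. A call has 1 to 5 rows; each row is the pose to reach, as a shift and turn from the pose commanded when the call began, turning the shorter way round; what a row does not reach only later rows make up. A row lasts 1/10 s, in which the tool goes at most 50 mm and 8.59 degrees, less where a joint would pass 70% of its speed; a pose out of reach is approached as far as the arm can. A call with a number of a shift or a turn outside -1 to 1 is refused whole. A call with a gripper value outside its range is refused whole. The fingers move at their own pace and stop on an object; "grip_force" is the grip in N (left out, the last holds). Time passes only in rows, so rows that repeat a pose let the fingers close. It gives the time, the measured TCP pose, the force, the opening and the grip force at its end, in the units of the state.
- bot.state(): the state, without advancing time (a new reading comes with each control period).
- bot.capture(name): name is "side" or "top"; returns a dict with "image" (420x560x3 uint8, red, green, blue), "fx", "fy", "cx", "cy" (pixels), "position" and "rotation" of the camera in the world. Camera axes: x right, y up, looking along -z (the intrinsics and any distortion apply to the point x, -y, -z); pixel columns grow to the right and rows downward; lengths in m; the calibration is good to about 2 mm. A picture is of the moment at which its call begins. There is no depth.
- bot.sign_off(): hands the job in; it is judged then, once.
The state is a dict: "time": time; "joint_positions": joint angles; "qd": joint speeds; "joint_torque": joint torques, N m; "tool_pos": TCP position; "eef_rot": TCP orientation; "wrist_force": force on the tool from outside, world axes, zero at the start; "torque": the same for the moment, N m; "finger_gap": finger opening in m; "gripper_force": force on a finger pad.
Only numpy, scipy, OpenCV 4.12 (cv2) and the standard library are available. Lean on these libraries where they do the work, as an engineer would, in place of code of your own. Each camera call takes 0.05 s, during which the arm holds its last target. There are 200 camera calls.

## Working session

There is one attempt and no reset: what is moved stays moved. The work goes in short steps, Python scripts to look and compute and a tool call to move; the robot and the scene stay as the last step left them, time stands still between calls to the robot, and variables do not carry over. Pictures are saved under pics/ and viewed, at most 10 in all, crops included, and the job is handed in when it is done.

Besides the shell and the picture viewer there is one more tool, called in YAML: its name, and indented under it one key for each argument. drive_tool: Moves the arm, as the interface text tells. Its arguments: {"type":"object","properties":{"increments":{"type":"array","items":{"type":"array","items":{"type":"number"}}},"grip_force":{"type":"number"}},"required":["increments"]}

```bash
mkdir -p pics; cat > h.py <<'E'
import numpy as np, cv2
from station import bot
def snap(n,f):
    c=bot.capture(n); cv2.imwrite(f'pics/{f}.png',cv2.cvtColor(np.asarray(c['image']),cv2.COLOR_RGB2BGR)); np.save(f'pics/{f}.npy',c,allow_pickle=True); return c
def load(f): return np.load(f'pics/{f}.npy',allow_pickle=True).item()
def ray(c,u,v):
    d=np.array([(u-c['cx'])/c['fx'],-(v-c['cy'])/c['fy'],-1.0]); return np.array(c['position']),np.array(c['rotation'])@d
def onz(c,u,v,z):
    p,d=ray(c,u,v); return p+d*(z-p[2])/d[2]
def proj(c,P):
    q=np.array(c['rotation']).T@(np.array(P)-np.array(c['position'])); return c['cx']+c['fx']*q[0]/-q[2], c['cy']-c['fy']*q[1]/-q[2]
E
python3 - <<'E'
from h import *
print(bot.state())
a=snap('top','top0');b=snap('side','side0')
for c in(a,b): print({k:np.round(c[k],3).tolist() for k in c if k!='image'})
E
```

```text
{'time': 0.0, 'joint_positions': array([-1.54541456e+00,  3.13429787e-01,  1.49845616e+00, -9.15651338e-06,
        1.33099677e+00, -2.23399459e-01]), 'qd': array([ 0.00012676, -0.00170776,  0.00131206, -0.00070496, -0.00032346,
        0.00088044]), 'joint_torque': array([-5.77589199e-04, -4.12261534e+01, -2.59743655e+01, -2.10795697e-04,
        4.15896939e-03,  1.10229581e-05]), 'tool_pos': array([ 0.12924636, -0.50856932,  0.23073824]), 'eef_rot': array([-3.11604388e+00, -3.89621657e-01, -1.86329716e-04]), 'wrist_force': array([ 0.29056964, -0.20394847,  0.69979991]), 'torque': array([ 0.02428501,  0.02504016, -0.00326252]), 'gripper_force': 0.0, 'finger_gap': 0.08566282859777836}
{'fx': 384.111, 'fy': 384.111, 'cx': 284.718, 'cy': 208.236, 'position': [0.387, 0.137, 1.097], 'rotation': [0.093, -0.086, -1.572]}
{'fx': 438.455, 'fy': 438.455, 'cx': 285.306, 'cy': 203.57, 'position': [0.215, 0.94, 0.823], 'rotation': [0.191, -1.176, -2.552]}
```

View pics/top0.png

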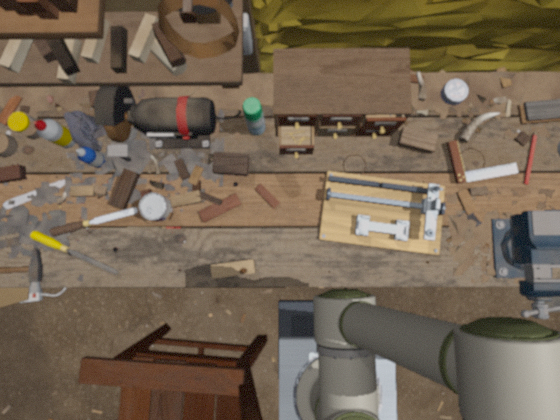

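View pics/side0.png

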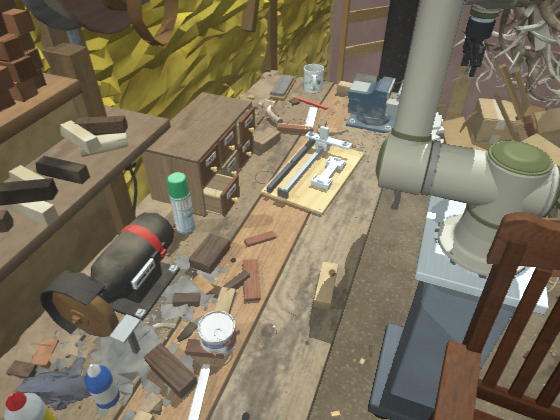

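The top view (rows grow towards the robot) shows the jig at (382,212), its bed at (383,227), the guide near (432,205), the tin at (153,207), the thick block at (232,268) and the sanding block at (231,163). The reddish slips that could be the scale are (220,207), which is larger, (267,196), which is smaller, and (456,160), which is right of the jig. I choose (220,207) and check it in a close crop.

```bash
sed -i "s/^from station.*/&\nfrom scipy.spatial.transform import Rotation as R/; s/np.array(c\['rotation'\])/R.from_rotvec(c['rotation']).as_matrix()/g" h.py
python3 - <<'E'
from h import *
c=load('top0')
im=cv2.cvtColor(np.asarray(c['image']),cv2.COLOR_RGB2BGR)
a=cv2.resize(im[150:270,180:320],None,fx=4,fy=4,interpolation=cv2.INTER_CUBIC)
j=cv2.resize(im[163:263,313:453],None,fx=5.5,fy=5.5,interpolation=cv2.INTER_CUBIC)
cv2.imwrite('pics/c_scale.png',a);cv2.imwrite('pics/c_jig.png',j)
for u,v in[(220,207),(267,196),(383,227),(153,207),(232,268)]: print(u,v,onz(c,u,v,.01).round(3))
E
```

```text
220 207 [0.516 0.326 0.01 ]
267 196 [0.547 0.192 0.01 ]
383 227 [ 0.457 -0.136  0.01 ]
153 207 [0.516 0.518 0.01 ]
232 268 [0.344 0.29  0.01 ]
```

View pics/c_scale.png

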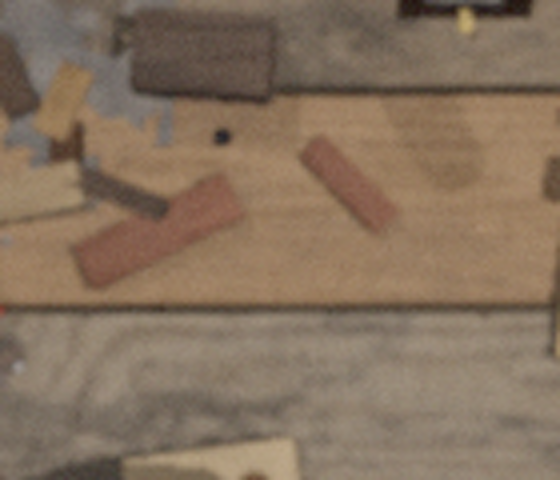

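View pics/c_jig.png

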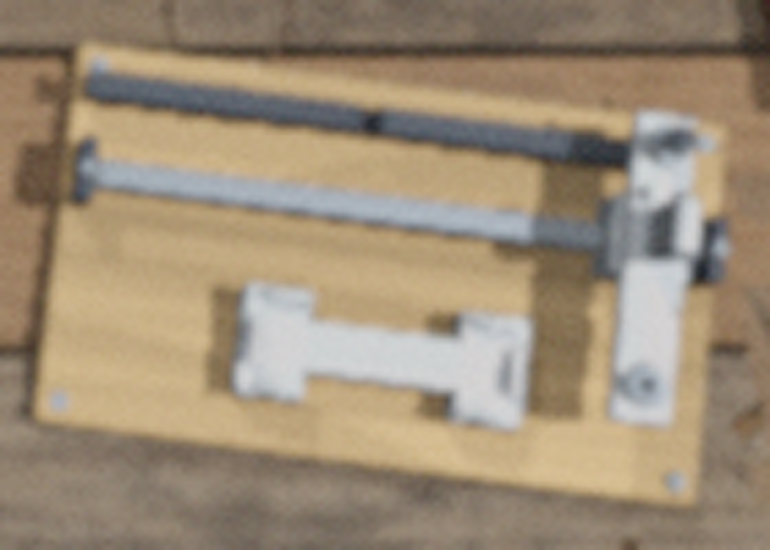

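The crop confirms the larger red slip (corners about (198,211), (204,222), (241,203) and (235,193) in the full top image), with a dark chip at its far edge near (220,202). The jig crop shows the board corners, the bed dumbbell, the guide at the right end of the rail, and the notch as a dark spot at full (381,185). Now I measure.

```bash
python3 - <<'E'
from h import *
c=load('top0'); im=np.asarray(c['image'])
# scale
hsv=cv2.cvtColor(im,cv2.COLOR_RGB2HSV); lab=cv2.cvtColor(im,cv2.COLOR_RGB2LAB).astype(int)
for name,(x0,x1,y0,y1) in dict(scale=(190,250,185,230),small=(252,285,180,212)).items():
    m=((lab[...,1]>139)).astype(np.uint8); z=np.zeros_like(m); z[y0:y1,x0:x1]=m[y0:y1,x0:x1]
    k=max(cv2.findContours(z,0,1)[0],key=cv2.contourArea)
    P=np.array([onz(c,u,v,.01)[:2] for u,v in k[:,0]],np.float32)
    r=cv2.minAreaRect(P); print(name,cv2.contourArea(k),r,cv2.boxPoints(r).round(3).tolist())
cr=lambda u,v:(u/5.5+313-.5+.5/5.5,v/5.5+163-.5+.5/5.5)
B=np.array([onz(c,*cr(u,v),.012)[:2] for u,v in[(82,42),(728,125),(693,503),(35,420)]]);print('board',B.round(4),B.mean(0), [np.linalg.norm(B[i]-B[i-1]).round(3) for i in range(4)])
y=(B[0]-B[1])+(B[3]-B[2]);x=(B[0]-B[3])+(B[1]-B[2]);print(np.degrees(np.arctan2(y[1],y[0]))-90,np.degrees(np.arctan2(x[1],x[0])))
# bed via fence outer corners, z=.036
D=np.array([onz(c,*cr(u,v),.036)[:2] for u,v in[(243,283),(534,317),(522,430),(232,397)]]);print('bed',D.round(4),D.mean(0),[np.linalg.norm(D[i]-D[i-1]).round(3) for i in range(4)])
print('notch',onz(c,*cr(373,122),.032))
s=load('side0'); si=cv2.cvtColor(np.asarray(s['image']),cv2.COLOR_RGB2BGR)
a=cv2.resize(si[225:325,200:300],(400,400),interpolation=2); b=cv2.resize(si[115:215,260:360],(400,400),interpolation=2)
cv2.imwrite('pics/c_side.png',np.hstack([a,b]))
E
```

```text
scale 403.0 ((0.5138093829154968, 0.3287172317504883), (0.03494619205594063, 0.11784950643777847), 26.709688186645508) [[0.47200000286102295, 0.37400001287460327], [0.5249999761581421, 0.2680000066757202], [0.5559999942779541, 0.2840000092983246], [0.503000020980835, 0.3889999985694885]]
small 170.0 ((0.549196720123291, 0.19313935935497284), (0.0775652676820755, 0.022335926070809364), 44.740325927734375) [[0.5139999985694885, 0.17399999499320984], [0.5299999713897705, 0.15800000727176666], [0.5849999785423279, 0.21299999952316284], [0.5690000057220459, 0.2280000001192093]]
board [[ 0.6209  0.0185]
 [ 0.5758 -0.3163]
 [ 0.3809 -0.2887]
 [ 0.4239  0.0456]] [ 0.50037159 -0.13521615] [np.float64(0.199), np.float64(0.338), np.float64(0.197), np.float64(0.337)]
-7.508323031634433 -7.934751640619855
bed [[ 0.4917 -0.0581]
 [ 0.4741 -0.2039]
 [ 0.4175 -0.1957]
 [ 0.4343 -0.0512]] [ 0.45440073 -0.12723423] [np.float64(0.058), np.float64(0.147), np.float64(0.057), np.float64(0.145)]
notch [ 0.57447916 -0.12711544  0.032     ]
```

View pics/c_side.png

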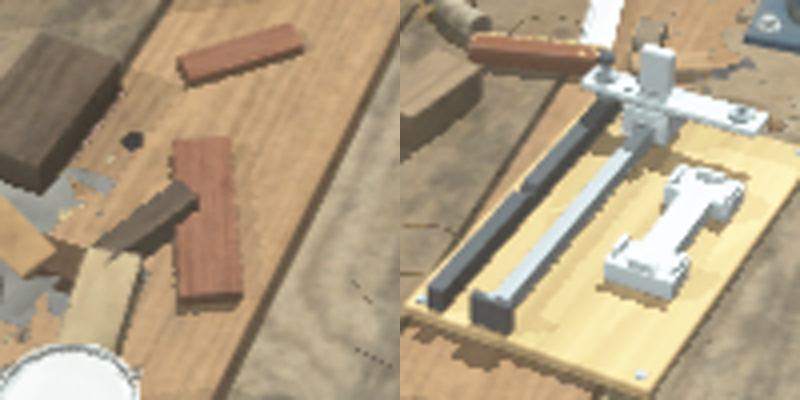

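The side crop shows the scale at left-panel (207,220), with the dark chip's tip at (195,200) seeming to lap over its long edge. The right panel shows the bed clear of obstructions and the notch in the index bar at about (530,190). Next I refine the bed pose and triangulate the chip's tip.

```bash
python3 - <<'E'
from h import *
t=load('top0'); s=load('side0')
def tri(a,b):
    p,d=ray(t,*a);q,e=ray(s,*b);k=np.linalg.lstsq(np.c_[d,-e],q-p,rcond=None)[0];A=p+d*k[0];B=q+e*k[1];return ((A+B)/2).round(4),np.linalg.norm(A-B).round(4)
T=lambda u,v:(180+u/4-.4,150+v/4-.4); S=lambda u,v:(200+u/4-.4,225+v/4-.4)
print('chip tip',tri(T(167,212),S(197,200)),tri(T(163,203),S(183,180)))
print('scale rt corner',tri(T(222,173),S(175,138)),tri(T(243,213),S(230,138)))
hsv=cv2.cvtColor(np.asarray(t['image']),cv2.COLOR_RGB2HSV)
m=((hsv[...,1]<70)&(hsv[...,2]>150)).astype(np.uint8); z=np.zeros_like(m); z[212:244,350:412]=m[212:244,350:412]
k=max(cv2.findContours(z,0,1)[0],key=cv2.contourArea)
P=np.array([onz(t,u,v,.036)[:2] for u,v in k[:,0]],np.float32);print('bed top',cv2.minAreaRect(P))
hs=cv2.cvtColor(np.asarray(s['image']),cv2.COLOR_RGB2LAB).astype(int)
z=np.zeros((420,560),np.uint8); z[250:310,230:265]=(hs[...,1]>139)[250:310,230:265]
k=max(cv2.findContours(z,0,1)[0],key=cv2.contourArea)
P=np.array([onz(s,u,v,.007)[:2] for u,v in k[:,0]],np.float32);print('scale side',cv2.minAreaRect(P))
E
```

```text
chip tip (array([0.5261, 0.3223, 0.0083]), np.float64(0.0051)) (array([0.5322, 0.323 , 0.0242]), np.float64(0.0014))
scale rt corner (array([0.5557, 0.2835, 0.011 ]), np.float64(0.001)) (array([0.5264, 0.2683, 0.0072]), np.float64(0.0029))
bed top ((0.45491042733192444, -0.12770463526248932), (0.14651405811309814, 0.061405833810567856), 82.39032745361328)
scale side ((0.5151018500328064, 0.3274751901626587), (0.03444765880703926, 0.11831211298704147), 26.640018463134766)
```

The chip reaches over the scale's far edge about 10 mm towards its -y end. I'll grip 25 mm towards the -y end from the scale's centre, clear of the chip. Starting the transit.

drive_tool:
  increments:
    - [0.4,0.8,0,0,0,0.114,0.4]
    - [0.4,0.8,0,0,0,0.114,0.4]
    - [0.4,0.8,0,0,0,0.114,0.4]
    - [0.4,0.8,0,0,0,0.114,0.4]
    - [0.4,0.8,0,0,0,0.114,0.4]
  grip_force: 40

```text
time: 0.6
tool_pos: [0.2104, -0.3462, 0.2314]
eef_rot: [-2.996, -0.943, -0.001]
wrist_force: [0.1, -0.4, 0.6]
finger_gap: 0.0596
gripper_force: 0.0
```

drive_tool:
  increments:
    - [0.4,0.8,0,0,0,0.114,0.4]
    - [0.4,0.8,0,0,0,0.114,0.4]
    - [0.4,0.8,0,0,0,0.114,0.4]
    - [0.4,0.8,0,0,0,0.114,0.4]
    - [0.4,0.8,0,0,0,0.114,0.4]

```text
time: 1.1
tool_pos: [0.2901, -0.1869, 0.2313]
eef_rot: [-2.78, -1.463, -0.001]
wrist_force: [-0.7, -0.2, 1.2]
finger_gap: 0.0599
gripper_force: 0.0
```

drive_tool:
  increments:
    - [0.4,0.8,0,0,0,0.114,0.4]
    - [0.4,0.8,0,0,0,0.114,0.4]
    - [0.4,0.8,0,0,0,0.114,0.4]
    - [0.4,0.8,0,0,0,0.114,0.4]
    - [0.4,0.8,0,0,0,0.114,0.4]

```text
time: 1.6
tool_pos: [0.3703, -0.0274, 0.2311]
eef_rot: [-2.475, -1.934, -0.0]
wrist_force: [-0.2, 0.1, 0.1]
finger_gap: 0.0591
gripper_force: 0.0
```

drive_tool:
  increments:
    - [0.4,0.8,0,0,0,0.114,0.4]
    - [0.4,0.8,0,0,0,0.114,0.4]
    - [0.4,0.8,0,0,0,0.114,0.4]
    - [0.4,0.8,0,0,0,0.114,0.4]
    - [0.4,0.8,0,0,0,0.114,0.4]

```text
time: 2.1
tool_pos: [0.4506, 0.132, 0.2306]
eef_rot: [-2.093, -2.342, 0.001]
wrist_force: [0.6, -0.8, -0.7]
finger_gap: 0.0598
gripper_force: 0.0
```

drive_tool:
  increments:
    - [0.38,0.87,-0.3,0,0,0.113,0.4]
    - [0.38,0.87,-0.3,0,0,0.113,0.4]
    - [0.38,0.87,-0.3,0,0,0.113,0.4]
    - [0.38,0.87,-0.3,0,0,0.113,0.4]
    - [0.38,0.87,-0.3,0,0,0.113,0.4]

```text
time: 2.6
tool_pos: [0.5261, 0.3062, 0.167]
eef_rot: [-1.645, -2.672, 0.006]
wrist_force: [0.1, -0.1, -0.6]
finger_gap: 0.0599
gripper_force: 0.0
```

```bash
python3 - <<'E'
from h import *
s=bot.state(); print(s['joint_positions'].round(3),s['tool_pos'].round(4),s['finger_gap'])
print('closing deg',np.degrees(np.arctan2(*R.from_rotvec(s['eef_rot']).as_matrix()[[1,0],1])), R.from_rotvec(s['eef_rot']).as_matrix()[:,2])
E
```

```text
[ 0.335  0.551  1.314  0.     1.281 -0.132] [0.5261 0.3062 0.167 ] 0.05987571085653811
closing deg 26.75324352080754 [-0.00517227 -0.00147131 -0.99998554]
```

drive_tool:
  increments:
    - [0,0,-0.2,0,0,0,0.4]
    - [0,0,-0.4,0,0,0,0.4]
    - [0,0,-0.6,0,0,0,0.4]
    - [0,0,-0.65,0,0,0,0.4]
    - [0,0,-0.7,0,0,0,0.4]

```text
time: 3.1
tool_pos: [0.5263, 0.3037, 0.0316]
eef_rot: [1.651, 2.672, 0.0]
wrist_force: [-0.3, -0.3, 0.2]
finger_gap: 0.0597
gripper_force: 0.0
```

drive_tool:
  increments:
    - [0,0,-0.04,0,0,0,0.4]
    - [0,0,-0.08,0,0,0,0.4]
    - [0,0,-0.12,0,0,0,0.4]
    - [0,0,-0.12,0,0,0,0.4]

```text
time: 3.5
tool_pos: [0.525, 0.305, 0.0067]
eef_rot: [-1.649, -2.674, 0.001]
wrist_force: [-0.3, -0.1, -0.5]
finger_gap: 0.0599
gripper_force: 0.0
```

drive_tool:
  increments:
    - [0,0,0,0,0,0,0.1]
    - [0,0,0,0,0,0,-0.2]
    - [0,0,0,0,0,0,-0.5]
    - [0,0,0,0,0,0,-0.5]
    - [0,0,0,0,0,0,-0.5]

```text
time: 4.0
tool_pos: [0.5256, 0.3054, 0.0082]
eef_rot: [1.649, 2.673, 0.002]
wrist_force: [-1.9, 0.8, 6.0]
finger_gap: 0.0329
gripper_force: 39.3
```

TCP is at 0.008, too high for a solid grip. I'll reopen, lower and close again.

drive_tool:
  increments:
    - [0,0,0,0,0,0,0.3]
    - [0,0,0,0,0,0,0.3]
    - [0,0,0,0,0,0,0.3]

```text
time: 4.3
tool_pos: [0.5252, 0.3051, 0.0072]
eef_rot: [-1.649, -2.674, 0.0]
wrist_force: [0.3, 1.2, -0.5]
finger_gap: 0.0555
gripper_force: 0.0
```

```bash
python3 - <<'E'
from h import *
s=bot.state(); print(s['tool_pos'].round(4),s['finger_gap'],s['wrist_force'].round(1))
c=snap('side','side1'); im=cv2.cvtColor(np.asarray(c['image']),cv2.COLOR_RGB2BGR)
cv2.imwrite('pics/s1.png',cv2.resize(im[200:330,190:320],(600,600),interpolation=2))
E
```

```text
[0.5252 0.3051 0.0072] 0.05547487353331282 [ 0.3  1.2 -0.5]
```

View pics/s1.png

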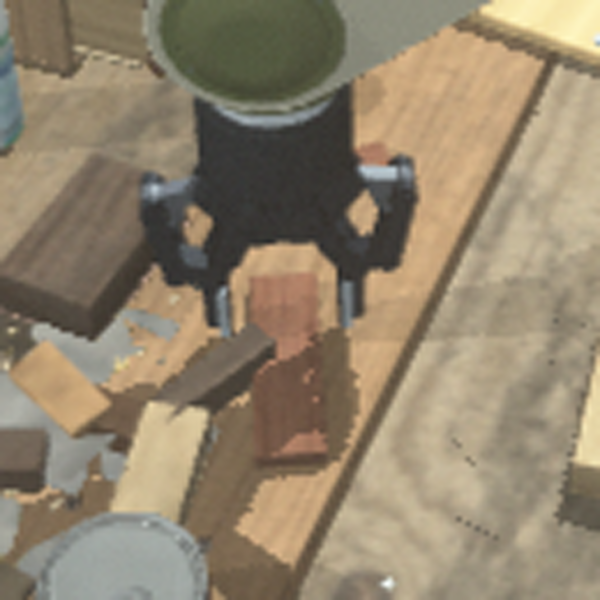

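The side crop shows the scale (285,370) flat and still in place between the open pads at (222,310) and (347,305), with the chip at (235,365) clear of the near pad. I lower and regrip.

drive_tool:
  increments:
    - [0,0,-0.015,0,0,0,0.3]
    - [0,0,-0.03,0,0,0,0.3]
    - [0,0,-0.03,0,0,0,0.3]

```text
time: 4.65
tool_pos: [0.5249, 0.305, 0.0006]
eef_rot: [-1.649, -2.673, 0.001]
wrist_force: [-0.5, 0.3, -0.2]
finger_gap: 0.0555
gripper_force: 0.0
```

drive_tool:
  increments:
    - [0,0,0,0,0,0,0.1]
    - [0,0,0,0,0,0,-0.3]
    - [0,0,0,0,0,0,-0.5]
    - [0,0,0,0,0,0,-0.5]
    - [0,0,0,0,0,0,-0.5]

```text
time: 5.15
tool_pos: [0.5255, 0.3052, 0.0016]
eef_rot: [1.649, 2.674, 0.001]
wrist_force: [-0.0, 1.3, 3.1]
finger_gap: 0.0347
gripper_force: 40.3
```

drive_tool:
  increments:
    - [0,0,0.05,0,0,0,-0.5]
    - [0,0,0.15,0,0,0,-0.5]
    - [0,0,0.3,0,0,0,-0.5]
    - [0,0,0.45,0,0,0,-0.5]
    - [0,0,0.6,0,0,0,-0.5]

```text
time: 5.65
tool_pos: [0.525, 0.305, 0.1229]
eef_rot: [-1.649, -2.674, 0.0]
wrist_force: [-0.4, 0.4, -0.1]
finger_gap: 0.0345
gripper_force: 40.0
```

```bash
python3 - <<'E'
from h import *
s=bot.state(); print(s['tool_pos'].round(4),s['finger_gap'],s['wrist_force'].round(1))
c=snap('side','side2'); im=cv2.cvtColor(np.asarray(c['image']),cv2.COLOR_RGB2BGR)
cv2.imwrite('pics/s2.png',cv2.resize(im[170:330,170:330],(600,600),interpolation=2))
E
```

```text
[0.525  0.305  0.1229] 0.03448283776634806 [-0.4  0.4 -0.1]
```

View pics/s2.png

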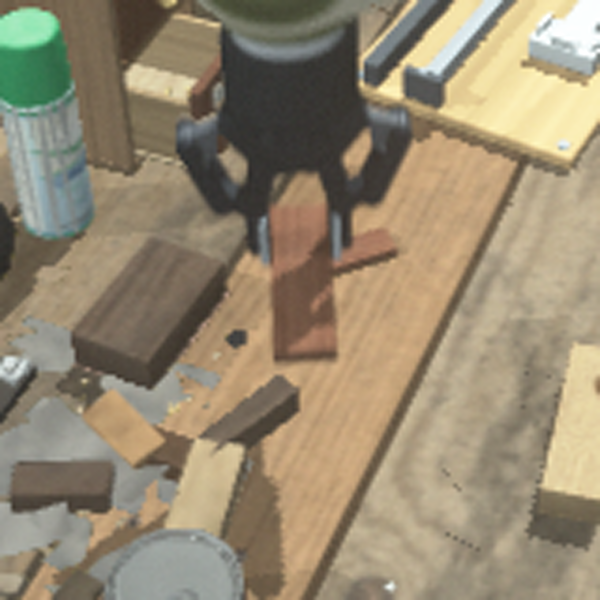

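The side crop shows the scale held level in the pads (305,280), and the chip stayed on the bench. I carry it over the bed and turn it by -34.3°.

drive_tool:
  increments:
    - [-0.03,-0.19,0,0,0,-0.016,-0.5]
    - [-0.06,-0.38,0,0,0,-0.032,-0.5]
    - [-0.09,-0.57,0,0,0,-0.048,-0.5]
    - [-0.12,-0.76,0,0,0,-0.064,-0.5]

```text
time: 6.1
tool_pos: [0.5006, 0.1518, 0.1216]
eef_rot: [1.911, 2.493, -0.0]
wrist_force: [1.2, 0.5, -1.1]
finger_gap: 0.0345
gripper_force: 40.0
```

drive_tool:
  increments:
    - [-0.03,-0.19,0,0,0,-0.016,-0.5]
    - [-0.06,-0.38,0,0,0,-0.032,-0.5]
    - [-0.09,-0.57,0,0,0,-0.048,-0.5]
    - [-0.12,-0.76,0,0,0,-0.064,-0.5]

```text
time: 6.5
tool_pos: [0.4767, -0.0002, 0.1216]
eef_rot: [2.152, 2.289, 0.0]
wrist_force: [0.6, 0.6, 0.0]
finger_gap: 0.0349
gripper_force: 40.0
```

drive_tool:
  increments:
    - [-0.03,-0.19,0,0,0,-0.016,-0.5]
    - [-0.06,-0.38,0,0,0,-0.032,-0.5]
    - [-0.09,-0.57,0,0,0,-0.048,-0.5]
    - [-0.125,-0.77,0,0,0,-0.063,-0.5]
    - [-0.125,-0.77,0,0,0,-0.063,-0.5]

```text
time: 7.0
tool_pos: [0.4517, -0.1566, 0.1216]
eef_rot: [2.371, 2.06, -0.001]
wrist_force: [0.1, -0.8, 0.1]
finger_gap: 0.0343
gripper_force: 40.0
```

```bash
python3 - <<'E'
from h import *
s=bot.state(); print(s['tool_pos'].round(4),s['finger_gap'],s['wrist_force'].round(1),np.degrees(np.arctan2(*R.from_rotvec(s['eef_rot']).as_matrix()[[1,0],1])))
c=snap('side','side3'); im=cv2.cvtColor(np.asarray(c['image']),cv2.COLOR_RGB2BGR)
d=snap('top','top3'); it=cv2.cvtColor(np.asarray(d['image']),cv2.COLOR_RGB2BGR)
cv2.imwrite('pics/s3.png',np.hstack([cv2.resize(im[100:220,250:350],(400,480),interpolation=2),cv2.resize(it[160:280,330:430],(400,480),interpolation=2)]))
E
```

```text
[ 0.4517 -0.1566  0.1216] 0.03429806683853038 [ 0.1 -0.8  0.1] -8.035026004746461
```

View pics/s3.png

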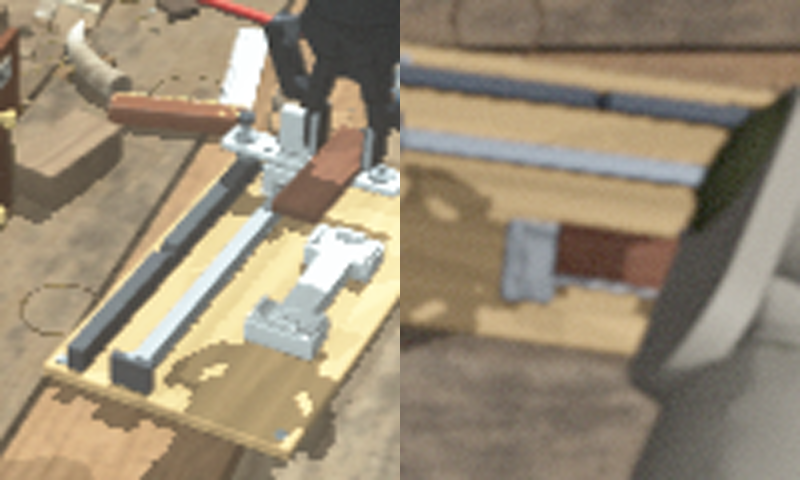

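The top crop (right half) shows the scale's +y end edge at crop (557,225)–(557,279), over the bed fence at (530,260). I measure that end against the bed.

```bash
python3 - <<'E'
from h import *
t=load('top3'); s=load('side3')
lab=cv2.cvtColor(np.asarray(t['image']),cv2.COLOR_RGB2LAB).astype(int)
z=np.zeros((420,560),np.uint8); z[205:240,360:400]=(lab[...,1]>139)[205:240,360:400]
k=max(cv2.findContours(z,0,1)[0],key=cv2.contourArea)
bed=np.array([.455,-.128]); Rj=R.from_euler('z',-7.65,degrees=True).as_matrix()[:2,:2]
P=np.array([(onz(t,u,v,.13)[:2]-bed)@Rj for u,v in k[:,0]])*1000
print(P.min(0).round(1),P.max(0).round(1)); print(P[np.argsort(P[:,1])[::-1]][:14].round(1).tolist())
for lo in(15,25,35,45):
    q=P[(P[:,1]>lo)&(P[:,1]<=lo+10)]; print(lo,q[:,0].min().round(1),q[:,0].max().round(1))
# side view: end bottom/top corner (crop 275..,x4 => full)
S=lambda u,v:(250+u/4-.4,100+v/4-.4)
for p in [(275,207),(320,217)]: print('side top corners',(((onz(s,*S(*p),.13)[:2]-bed)@Rj)*1000).round(1))
for p in [(247,325),(320,340)]: print('bed fence',(((onz(s,*S(*p),.036)[:2]-bed)@Rj)*1000).round(1))
E
```

```text
[-16.1 -15.1] [14.3 20.2]
[[7.0, 20.2], [4.5, 19.9], [4.5, 19.9], [-10.6, 18.4], [2.3, 17.1], [2.3, 17.1], [-2.7, 16.6], [-5.2, 16.4], [-10.3, 15.9], [-10.3, 15.9], [7.6, 15.2], [5.1, 14.9], [0.1, 14.4], [-7.4, 13.6]]
15 -10.6 7.6Traceback (most recent call last):
  File "<stdin>", line 10, in <module>
    return umr_minimum(a, axis, None, out, keepdims, initial, where)
ValueError: zero-size array to reduction operation minimum which has no identity
```

```bash
python3 - <<'E'
from h import *
t=load('top3'); s=load('side3')
bed=np.array([.455,-.128]); Rj=R.from_euler('z',-7.65,degrees=True).as_matrix()[:2,:2]
J=lambda c,u,v,z:(((onz(c,u,v,z)[:2]-bed)@Rj)*1000).round(1)
im=np.asarray(t['image']).astype(int); m=(im[...,0]>1.55*im[...,2])&(im[...,0]>1.38*im[...,1])
m[:, :362]=0; m[:,402:]=0; m[:205]=0; m[240:]=0
k=max(cv2.findContours(m.astype(np.uint8),0,1)[0],key=cv2.contourArea)
P=np.array([J(t,u,v,.13) for u,v in k[:,0]]);print(len(P),P.min(0),P.max(0))
for lo in range(-5,60,10):
    q=P[(P[:,1]>lo)&(P[:,1]<=lo+10)]; print(lo,len(q), q[:,0].min() if len(q) else '',q[:,0].max() if len(q) else '')
for p in [(557,224),(557,279)]: print('manual',J(t,330+(p[0]-400)/4-.4,160+p[1]/4-.4,.13))
S=lambda u,v:(250+u/4-.4,100+v/4-.4)
for p in [(275,207),(320,217)]: print('side top corners',J(s,*S(*p),.13))
for p in [(247,325),(320,340)]: print('bed fence',J(s,*S(*p),.036))
E
```

```text
74 [-14.3 -15.1] [15.4 55.6]
-5 8 -13.6 14.3
5 8 -14.3 14.0
15 8 -13.4 14.2
25 8 -12.6 15.4
35 8 -13.2 15.1
45 15 -12.7 15.3
55 3 2.4 7.4
manual [15.6 59.4]
manual [-18.9  55.8]
side top corners [12.3 63. ]
side top corners [-20.6  59.1]
bed fence [19.2 83.2]
bed fence [-35.   73.8]
```

The scale's end is at about y=57 mm (60 wanted), roughly 1.7 mm to -x, and about 1° too far clockwise. I correct that and lower to just above the fences.

drive_tool:
  increments:
    - [0.01,0.014,-0.1,0,0,0.004,-0.5]
    - [0.01,0.014,-0.2,0,0,0.004,-0.5]
    - [0.01,0.014,-0.3,0,0,0.004,-0.5]
    - [0.01,0.014,-0.38,0,0,0.004,-0.5]
    - [0.01,0.014,-0.38,0,0,0.004,-0.5]

```text
time: 7.6
tool_pos: [0.4534, -0.1483, 0.0439]
eef_rot: [-2.348, -2.082, 0.002]
wrist_force: [0.4, 0.2, -1.0]
finger_gap: 0.0346
gripper_force: 40.0
```

```bash
python3 - <<'E'
from h import *
s=bot.state(); print(s['tool_pos'].round(4),s['finger_gap'],s['wrist_force'].round(1),np.degrees(np.arctan2(*R.from_rotvec(s['eef_rot']).as_matrix()[[1,0],1])))
c=snap('side','side4'); im=cv2.cvtColor(np.asarray(c['image']),cv2.COLOR_RGB2BGR)
d=snap('top','top4'); it=cv2.cvtColor(np.asarray(d['image']),cv2.COLOR_RGB2BGR)
cv2.imwrite('pics/s4.png',np.hstack([cv2.resize(im[130:205,300:350],(400,600),interpolation=2),cv2.resize(it[195:255,350:390],(400,600),interpolation=2)]))
E
```

```text
[ 0.4534 -0.1483  0.0439] 0.03459843514717659 [ 0.4  0.2 -1. ] -6.878357765375932
```

View pics/s4.png

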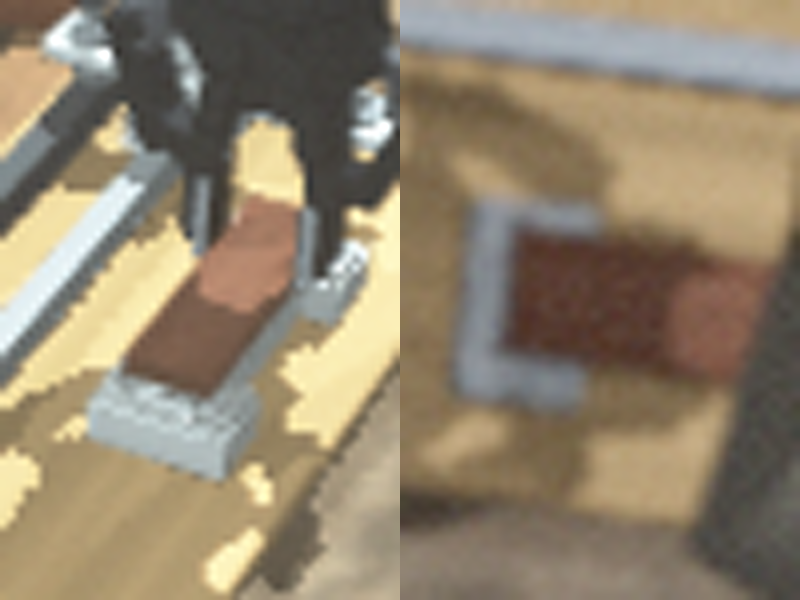

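The crops show the scale (side crop (215,300), top crop (640,300)) just above the bed, with its end at top-crop corners (525,232) and (512,350) inside the end-fence corners (468,203) and (452,397).

```bash
python3 - <<'E'
from h import *
t=load('top4'); s=bot.state(); print(s['time'],s['tool_pos'].round(4))
bed=np.array([.455,-.128]); Rj=R.from_euler('z',-7.65,degrees=True).as_matrix()[:2,:2]
J=lambda c,u,v,z:(((onz(c,u,v,z)[:2]-bed)@Rj)*1000).round(1)
T=lambda x,y:(350+(x-400)/10-.45,195+y/10-.45)
for p in [(525,232),(512,350)]: print('scale end',J(t,*T(*p),.052))
for p in [(468,203),(452,397)]: print('fence out',J(t,*T(*p),.036))
for p in [(600,205),(585,410)]: print('fence side ends',J(t,*T(*p),.036))
im=np.asarray(t['image']).astype(int); m=(im[...,0]>1.5*im[...,2])&(im[...,0]>1.35*im[...,1])
m[:,:355]=0; m[:,384:]=0; m[:205]=0; m[245:]=0
k=max(cv2.findContours(m.astype(np.uint8),0,1)[0],key=cv2.contourArea)
P=np.array([J(t,u,v,.052) for u,v in k[:,0]]);print(P.min(0),P.max(0))
for lo in range(0,60,10):
    q=P[(P[:,1]>lo)&(P[:,1]<=lo+10)]; print(lo,len(q), q[:,0].min() if len(q) else '',q[:,0].max() if len(q) else '')
E
```

```text
7.7 [ 0.4545 -0.1493  0.0458]
scale end [16.9 61.5]
scale end [-15.6  61.5]
fence out [24.7 75.1]
fence out [-29.3  73.6]
fence side ends [28.9 38.8]
fence side ends [-28.1  36.9]
[-16.8   1.2] [17.4 61.3]
0 16 -15.0 15.5
10 7 -16.8 16.4
20 7 -15.2 16.1
30 8 -16.2 17.4
40 6 -12.2 15.6
50 13 -13.6 14.9
```

drive_tool:
  increments:
    - [0,0,0,0,0,0,-0.5]
    - [0,0,0,0,0,0,-0.5]

```text
time: 7.9
tool_pos: [0.4547, -0.15, 0.0461]
eef_rot: [2.351, 2.082, 0.001]
wrist_force: [0.8, -0.7, -0.8]
finger_gap: 0.0348
gripper_force: 40.0
```

drive_tool:
  increments:
    - [0,-0.004,-0.02,0,0,-0.002,-0.5]
    - [0,-0.004,-0.04,0,0,-0.002,-0.5]
    - [0,-0.004,-0.055,0,0,-0.002,-0.5]
    - [0,-0.004,-0.065,0,0,-0.002,-0.5]
    - [0,-0.004,-0.07,0,0,-0.002,-0.5]

```text
time: 8.4
tool_pos: [0.4545, -0.151, 0.0329]
eef_rot: [2.359, 2.074, 0.0]
wrist_force: [-10.5, 5.7, 36.0]
finger_gap: 0.0346
gripper_force: 43.8
```

drive_tool:
  increments:
    - [0,0,0,0,0,0,-0.5]
    - [0,0,-0.005,0,0,0,-0.5]
    - [0,0,-0.005,0,0,0,-0.5]

```text
time: 8.7
tool_pos: [0.4545, -0.151, 0.0328]
eef_rot: [2.358, 2.074, 0.0]
wrist_force: [-12.2, 5.3, 37.9]
finger_gap: 0.0347
gripper_force: 44.0
```

drive_tool:
  increments:
    - [0,0,0.01,0,0,0,-0.5]
    - [0,0,0.01,0,0,0,-0.5]

```text
time: 8.9
tool_pos: [0.4545, -0.1509, 0.0331]
eef_rot: [2.359, 2.074, 0.001]
wrist_force: [-2.5, 1.5, 14.2]
finger_gap: 0.0344
gripper_force: 41.4
```

```bash
python3 - <<'E'
from h import *
s=bot.state(); print(s['tool_pos'].round(4),s['wrist_force'].round(1),s['torque'].round(2),s['gripper_force'],np.degrees(np.arctan2(*R.from_rotvec(s['eef_rot']).as_matrix()[[1,0],1])),R.from_rotvec(s['eef_rot']).as_matrix()[:,2].round(4))
c=snap('side','side5'); d=snap('top','top5')
bed=np.array([.455,-.128]); Rj=R.from_euler('z',-7.65,degrees=True).as_matrix()[:2,:2]
J=lambda c,u,v,z:(((onz(c,u,v,z)[:2]-bed)@Rj)*1000).round(1)
im=np.asarray(d['image']).astype(int); m=(im[...,0]>1.5*im[...,2])&(im[...,0]>1.35*im[...,1])
m[:,:355]=0; m[:,384:]=0; m[:205]=0; m[245:]=0
k=max(cv2.findContours(m.astype(np.uint8),0,1)[0],key=cv2.contourArea)
P=np.array([J(d,u,v,.04) for u,v in k[:,0]]);print(P.min(0),P.max(0))
for lo in range(0,60,10):
    q=P[(P[:,1]>lo)&(P[:,1]<=lo+10)]; print(lo,len(q), q[:,0].min() if len(q) else '',q[:,0].max() if len(q) else '')
E
```

```text
[ 0.4545 -0.1509  0.0331] [-2.5  1.5 14.2] [0.61 0.5  0.09] 41.44733905792236 -7.344547948964654 [ 8.e-04 -2.e-04 -1.e+00]
[-15.5  -1.4] [18.2 59.1]
0 12 -14.4 16.8
10 6 -15.5 18.2
20 8 -14.5 17.1
30 8 -12.9 17.7
40 6 -11.5 17.0
50 15 -12.3 15.9
```

Contact centre works out close to the bed's centre, which suggests the scale is seated. I release, rise, move over the bed centre with shut fingers, and press from above.

drive_tool:
  increments:
    - [0,0,0.005,0,0,0,0]
    - [0,0,0.005,0,0,0,0.2]
    - [0,0,0.005,0,0,0,0.2]
    - [0,0,0.1,0,0,0,0.2]
    - [0,0,0.2,0,0,0,0.2]

```text
time: 9.5
tool_pos: [0.4538, -0.1506, 0.0722]
eef_rot: [-2.358, -2.073, 0.001]
wrist_force: [0.0, -0.2, 0.9]
finger_gap: 0.0516
gripper_force: 0.0
```

drive_tool:
  increments:
    - [0.015,0.06,0,0,0,0,-0.5]
    - [0.015,0.125,0,0,0,0,-1]
    - [0.015,0.125,0,0,0,0,-1]
    - [0.015,0.125,0,0,0,0,-1]
    - [0.015,0.125,0,0,0,0,-1]

```text
time: 10.0
tool_pos: [0.4571, -0.1258, 0.0718]
eef_rot: [-2.358, -2.074, 0.001]
wrist_force: [0.6, -0.5, -0.2]
finger_gap: -0.0004
gripper_force: 0.0
```

```bash
python3 - <<'E'
from h import *
s=bot.state(); print(s['tool_pos'].round(4),s['wrist_force'].round(1),s['finger_gap'])
c=snap('side','side6'); d=snap('top','top6')
bed=np.array([.455,-.128]); Rj=R.from_euler('z',-7.65,degrees=True).as_matrix()[:2,:2]
J=lambda c,u,v,z:(((onz(c,u,v,z)[:2]-bed)@Rj)*1000).round(1)
im=np.asarray(c['image']).astype(int); m=(im[...,0]>1.5*im[...,2])&(im[...,0]>1.3*im[...,1])
m[:,:300]=0; m[:,350:]=0; m[:145]=0; m[195:]=0
k=max(cv2.findContours(m.astype(np.uint8),0,1)[0],key=cv2.contourArea)
P=np.array([J(c,u,v,.04) for u,v in k[:,0]]).astype(np.float32);print(P.min(0),P.max(0),cv2.minAreaRect(P))
for y in(-60,60):
  for x in(-18,18):
    w=np.r_[bed+Rj@[x/1000,y/1000],.04]; print(x,y,np.round(proj(c,w),1))
im=cv2.cvtColor(np.asarray(c['image']),cv2.COLOR_RGB2BGR)
cv2.imwrite('pics/s6.png',cv2.resize(im[130:205,280:380],(800,600),interpolation=2))
E
```

```text
[ 0.4571 -0.1258  0.0718] [ 0.6 -0.5 -0.2] -0.0003878104597743246
[-17.3 -52. ] [18.1 51.3] ((-0.007686614990234375, -0.16337203979492188), (103.38285827636719, 34.127017974853516), 88.48532104492188)
-18 -60 [341.7 158.7]
18 -60 [331.1 155.6]
-18 60 [326.2 179.3]
18 60 [315.1 175.7]
```

Side-view mask puts the scale within about 1 mm of the bed centre and within 1.5° of its direction. Pressing down.

drive_tool:
  increments:
    - [-0.005,0,-0.06,0,0,0,-1]
    - [-0.005,0,-0.12,0,0,0,-1]
    - [-0.005,0,-0.14,0,0,0,-1]
    - [-0.005,0,-0.15,0,0,0,-1]
    - [-0.005,0,-0.15,0,0,0,-1]

```text
time: 10.6
tool_pos: [0.4558, -0.1257, 0.043]
eef_rot: [-2.358, -2.074, 0.001]
wrist_force: [-6.7, 2.2, 13.4]
finger_gap: -0.0
gripper_force: 7.1
```

drive_tool:
  increments:
    - [0,0,-0.004,0,0,0,-1]
    - [0,0,-0.008,0,0,0,-1]
    - [0,0,-0.012,0,0,0,-1]
    - [0,0,-0.012,0,0,0,-1]

```text
time: 11.0
tool_pos: [0.456, -0.1257, 0.0425]
eef_rot: [-2.358, -2.075, 0.001]
wrist_force: [-15.4, 6.3, 40.3]
finger_gap: 0.0001
gripper_force: 20.2
```

drive_tool:
  increments:
    - [0,0,0.1,0,0,0,-1]
    - [0,0,0.3,0,0,0,-1]
    - [0,-0.1,0.5,0,0,0,-1]
    - [0,-0.3,0.5,0,0,0,-1]
    - [0,-0.3,0.5,0,0,0,-1]

```text
time: 11.5
tool_pos: [0.4568, -0.1894, 0.141]
eef_rot: [2.359, 2.069, 0.0]
wrist_force: [-1.1, 0.1, -0.4]
finger_gap: -0.0
gripper_force: 0.0
```

```bash
python3 - <<'E'
from h import *
c=snap('side','side7'); d=snap('top','top7')
im=cv2.cvtColor(np.asarray(c['image']),cv2.COLOR_RGB2BGR);it=cv2.cvtColor(np.asarray(d['image']),cv2.COLOR_RGB2BGR)
cv2.imwrite('pics/s7.png',np.hstack([cv2.resize(im[140:200,305:349],(440,600),interpolation=2),cv2.resize(it[200:260,348:384],(360,600),interpolation=2)]))
E
```

```text
(no output)
```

View pics/s7.png

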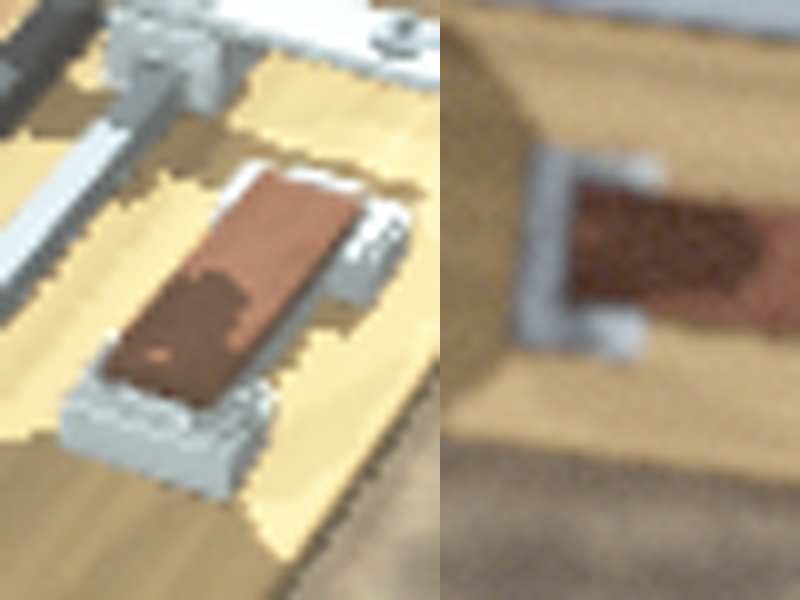

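The final crop shows the scale in the bed in both views (side crop (235,290), top crop (690,250)), slightly towards +x. The press contact was 3 mm higher than expected, so I touch the bare board (12 mm high) with the shut fingers to calibrate the tip height.

drive_tool:
  increments:
    - [-0.1,0.2,0,0,0,0,-1]
    - [-0.1,0.45,0,0,0,0,-1]
    - [-0.1,0.7,0,0,0,0,-1]
    - [-0.1,0.88,0,0,0,0,-1]
    - [-0.1,0.88,-0.2,0,0,0,-1]

```text
time: 12.1
tool_pos: [0.4379, -0.0063, 0.1023]
eef_rot: [2.349, 2.077, 0.007]
wrist_force: [1.2, -1.4, -1.9]
finger_gap: -0.0004
gripper_force: 0.0
```

drive_tool:
  increments:
    - [0,0,-0.15,0,0,0,-1]
    - [0,0,-0.3,0,0,0,-1]
    - [0,0,-0.38,0,0,0,-1]
    - [0,0,-0.4,0,0,0,-1]
    - [0,0,-0.4,0,0,0,-1]

```text
time: 12.6
tool_pos: [0.4359, -0.0093, 0.0197]
eef_rot: [-2.358, -2.075, 0.001]
wrist_force: [0.7, -0.3, 0.8]
finger_gap: 0.0001
gripper_force: 0.0
```

drive_tool:
  increments:
    - [0,0,-0.01,0,0,0,-1]
    - [0,0,-0.02,0,0,0,-1]
    - [0,0,-0.025,0,0,0,-1]
    - [0,0,-0.025,0,0,0,-1]

```text
time: 13.0
tool_pos: [0.4363, -0.0099, 0.0151]
eef_rot: [2.359, 2.074, 0.0]
wrist_force: [-0.1, -1.0, -0.3]
finger_gap: -0.0
gripper_force: 0.0
```

```bash
python3 - <<'E'
from h import *
c=load('top7'); bed=np.array([.455,-.128]); Rj=R.from_euler('z',-7.65,degrees=True).as_matrix()[:2,:2]
im=np.asarray(c['image'])
# profile across x at jig y = 25..35 (no fence) and y=50 (fence), sampled at z=.038
for y in(0,20,33,46,50,54,58):
    xs=np.arange(-34,36,4); uv=np.array([proj(c,np.r_[bed+Rj@[x/1000,y/1000],.039]) for x in xs],np.float32)
    p=cv2.remap(im,uv[:,:1],uv[:,1:],1)[:,0].astype(int)
    print(y,[f'{x}:{r-b}/{(r+g+b)//3}' for x,(r,g,b) in zip(xs,p)])
E
```

```text
0 ['-34:67/167', '-30:65/167', '-26:66/166', '-22:67/157', '-18:58/125', '-14:56/100', '-10:59/99', '-6:60/103', '-2:59/106', '2:59/103', '6:58/108', '10:60/108', '14:59/105', '18:61/118', '22:65/145', '26:63/157', '30:65/162', '34:65/169']
20 ['-34:63/164', '-30:66/165', '-26:65/168', '-22:64/161', '-18:57/121', '-14:57/99', '-10:54/91', '-6:41/74', '-2:38/63', '2:40/67', '6:38/68', '10:39/63', '14:38/67', '18:55/101', '22:62/144', '26:65/157', '30:64/162', '34:66/166']
33 ['-34:65/155', '-30:65/159', '-26:67/166', '-22:63/163', '-18:60/131', '-14:57/96', '-10:51/79', '-6:41/68', '-2:39/65', '2:40/65', '6:40/67', '10:47/59', '14:43/66', '18:54/109', '22:63/147', '26:64/158', '30:65/162', '34:66/166']
46 ['-34:63/151', '-30:31/151', '-26:-6/172', '-22:-9/186', '-18:-10/167', '-14:9/96', '-10:37/63', '-6:40/61', '-2:43/66', '2:43/63', '6:41/67', '10:39/64', '14:36/64', '18:10/105', '22:-6/168', '26:10/177', '30:50/160', '34:66/161']
50 ['-34:65/155', '-30:34/152', '-26:-6/149', '-22:-11/163', '-18:-9/153', '-14:14/92', '-10:36/62', '-6:39/63', '-2:41/65', '2:44/69', '6:42/71', '10:38/70', '14:39/68', '18:17/94', '22:-5/146', '26:14/158', '30:57/151', '34:67/161']
54 ['-34:66/156', '-30:40/139', '-26:0/125', '-22:-10/134', '-18:-5/129', '-14:17/82', '-10:40/58', '-6:38/61', '-2:44/63', '2:44/73', '6:45/77', '10:44/67', '14:39/65', '18:14/90', '22:-1/135', '26:16/154', '30:52/155', '34:65/161']
58 ['-34:65/154', '-30:44/130', '-26:-2/120', '-22:-8/124', '-18:-4/106', '-14:16/72', '-10:32/60', '-6:29/64', '-2:32/67', '2:43/77', '6:46/81', '10:37/68', '14:33/66', '18:14/86', '22:-5/127', '26:17/148', '30:54/155', '34:66/163']
```

drive_tool:
  increments:
    - [0,0,-0.005,0,0,0,-1]
    - [0,0,-0.01,0,0,0,-1]
    - [0,0,-0.015,0,0,0,-1]
    - [0,0,-0.015,0,0,0,-1]

```text
time: 13.4
tool_pos: [0.4363, -0.0099, 0.0121]
eef_rot: [2.359, 2.075, -0.0]
wrist_force: [-1.3, -0.7, 4.5]
finger_gap: -0.0003
gripper_force: 2.2
```

drive_tool:
  increments:
    - [0,0,-0.003,0,0,0,-1]
    - [0,0,-0.006,0,0,0,-1]
    - [0,0,-0.006,0,0,0,-1]

```text
time: 13.7
tool_pos: [0.4364, -0.0099, 0.012]
eef_rot: [2.359, 2.075, -0.0]
wrist_force: [-7.2, 0.8, 24.8]
finger_gap: 0.0001
gripper_force: 12.1
```

The tips touch the board at 0.012, so TCP height is accurate, and the scale was therefore really 3 mm too high: its +x edge rides on the +x fence. Fix: straddle the scale at mid-length, close to draw it about 3 mm to -x, then press again.

drive_tool:
  increments:
    - [0,0,0.2,0,0,0,-1]
    - [0,-0.1,0.4,0,0,0,-0.5]
    - [0.045,-0.3,0.4,0,0,-0.002,0.2]
    - [0.09,-0.5,0.4,0,0,-0.002,0.2]
    - [0.09,-0.588,0.4,0,0,-0.002,0.2]
  grip_force: 20

```text
time: 14.2
tool_pos: [0.4551, -0.1303, 0.0911]
eef_rot: [2.366, 2.064, 0.001]
wrist_force: [-0.1, -0.4, 0.3]
finger_gap: 0.0514
gripper_force: 0.0
```

drive_tool:
  increments:
    - [0,0,0,0,0,0,0.2]
    - [0,0,0,0,0,0,0.2]

```text
time: 14.4
tool_pos: [0.454, -0.127, 0.0904]
eef_rot: [-2.366, -2.066, 0.0]
wrist_force: [-0.6, 0.0, -0.4]
finger_gap: 0.0512
gripper_force: 0.0
```

drive_tool:
  increments:
    - [0.002,0,-0.1,0,0,0,0.2]
    - [0.002,0,-0.2,0,0,0,0.2]
    - [0.002,0,-0.26,0,0,0,0.2]
    - [0.002,0,-0.28,0,0,0,0.2]
    - [0.002,0,-0.28,0,0,0,0.2]

```text
time: 14.9
tool_pos: [0.4546, -0.1269, 0.0346]
eef_rot: [-2.365, -2.067, 0.0]
wrist_force: [0.4, -0.3, 0.8]
finger_gap: 0.0513
gripper_force: 0.0
```

drive_tool:
  increments:
    - [0,0,0,0,0,0,0.1]
    - [0,0,0,0,0,0,-0.1]
    - [0,0,0,0,0,0,-0.3]
    - [0,0,0,0,0,0,-0.4]
    - [0,0,0,0,0,0,-0.4]

```text
time: 15.4
tool_pos: [0.455, -0.1276, 0.0354]
eef_rot: [2.365, 2.066, 0.001]
wrist_force: [-1.4, 0.4, 5.8]
finger_gap: 0.0352
gripper_force: 21.8
```

drive_tool:
  increments:
    - [0,0,0,0,0,0,-0.1]
    - [0,0,0,0,0,0,0.1]
    - [0,0,0,0,0,0,0.2]
    - [0,0,0.1,0,0,0,0.2]
    - [0,0,0.2,0,0,0,0.2]

```text
time: 15.9
tool_pos: [0.4543, -0.1273, 0.0748]
eef_rot: [-2.365, -2.066, 0.001]
wrist_force: [-0.7, 0.3, -0.0]
finger_gap: 0.0515
gripper_force: 0.0
```

drive_tool:
  increments:
    - [0,0,0,0,0,0,-0.5]
    - [0,0,0,0,0,0,-1]
    - [0,0,0,0,0,0,-1]
    - [0,0,-0.05,0,0,0,-1]
    - [0,0,-0.1,0,0,0,-1]

```text
time: 16.4
tool_pos: [0.4543, -0.1273, 0.0534]
eef_rot: [-2.365, -2.067, 0.001]
wrist_force: [-0.2, 1.0, -0.3]
finger_gap: 0.0
gripper_force: 0.0
```

drive_tool:
  increments:
    - [0,0,-0.03,0,0,0,-1]
    - [0,0,-0.06,0,0,0,-1]
    - [0,0,-0.065,0,0,0,-1]
    - [0,0,-0.065,0,0,0,-1]

```text
time: 16.8
tool_pos: [0.4545, -0.1273, 0.0427]
eef_rot: [-2.365, -2.067, 0.0]
wrist_force: [-7.9, 4.6, 22.3]
finger_gap: 0.0004
gripper_force: 10.9
```

Still 2.7 mm high, so one edge or end is riding on something. I touch near both ends to find the tilt.

drive_tool:
  increments:
    - [0,0,0.08,0,0,0,-1]
    - [0.027,0.198,0.08,0,0,0,-1]
    - [0.027,0.198,0.04,0,0,0,-1]
    - [0.027,0.198,0.025,0,0,0,-1]
    - [0.027,0.198,0.018,0,0,0,-1]

```text
time: 17.3
tool_pos: [0.4598, -0.088, 0.0448]
eef_rot: [-2.365, -2.066, 0.0]
wrist_force: [-1.3, 5.4, 10.9]
finger_gap: 0.0
gripper_force: 5.2
```

drive_tool:
  increments:
    - [0,0,-0.005,0,0,0,-1]
    - [0,0,-0.01,0,0,0,-1]
    - [0,0,-0.015,0,0,0,-1]

```text
time: 17.6
tool_pos: [0.46, -0.0884, 0.0421]
eef_rot: [2.366, 2.066, -0.0]
wrist_force: [0.3, -0.5, -1.1]
finger_gap: -0.0003
gripper_force: 0.0
```

The +y end was at about 45 mm and dropped when pressed, so it was riding on the end fence. I keep pressing.

drive_tool:
  increments:
    - [0,0,-0.005,0,0,0,-1]
    - [0,0,-0.01,0,0,0,-1]
    - [0,0,-0.015,0,0,0,-1]

```text
time: 17.9
tool_pos: [0.4601, -0.088, 0.0399]
eef_rot: [2.365, 2.067, -0.0]
wrist_force: [-7.1, 1.7, 23.0]
finger_gap: -0.0001
gripper_force: 11.2
```

drive_tool:
  increments:
    - [0,0,0.06,0,0,0,-1]
    - [-0.026,-0.198,0.06,0,0,0,-1]
    - [-0.026,-0.198,0.02,0,0,0,-1]
    - [-0.026,-0.198,0.008,0,0,0,-1]
    - [-0.026,-0.198,0.003,0,0,0,-1]

```text
time: 18.4
tool_pos: [0.4546, -0.1273, 0.04]
eef_rot: [-2.365, -2.068, 0.002]
wrist_force: [-6.7, -4.0, 14.2]
finger_gap: 0.0001
gripper_force: 7.0
```

Contact is now at 0.040 at both the end and the centre, so the scale is seated flat. I hold the press briefly, then rise, open and measure the guide.

drive_tool:
  increments:
    - [0,0,-0.004,0,0,0,-1]
    - [0,0,-0.006,0,0,0,-1]
    - [0,0,-0.006,0,0,0,-1]
    - [0,0,-0.006,0,0,0,-1]

```text
time: 18.8
tool_pos: [0.4546, -0.1272, 0.04]
eef_rot: [2.364, 2.069, -0.002]
wrist_force: [-9.8, -2.9, 18.4]
finger_gap: -0.0003
gripper_force: 9.5
```

drive_tool:
  increments:
    - [0,0,0.2,0,0,0,-1]
    - [0,0,0.4,0,0,0,0]
    - [-0.2,0.1,0.6,0,0,0,0.4]
    - [-0.4,0.3,0.6,0,0,0,0.4]
    - [-0.4,0.5,0.6,0,0,0,0.4]

```text
time: 19.3
tool_pos: [0.3729, -0.0271, 0.1594]
eef_rot: [2.368, 2.063, 0.001]
wrist_force: [2.0, 0.4, 0.5]
finger_gap: 0.0576
gripper_force: 0.0
```

```bash
python3 - <<'E'
from h import *
s=bot.state();print(s['tool_pos'].round(4),s['joint_positions'].round(2))
t=load('top0'); sd=load('side0'); c=snap('side','side8'); d=snap('top','top8')
bed=np.array([.455,-.128]); Rj=R.from_euler('z',-7.65,degrees=True).as_matrix()[:2,:2]
jig=lambda P:np.r_[((np.array(P[:2])-bed)@Rj)*1000-[45,0],P[2]*1000].round(1)
def tri(a,b):
    p,dd=ray(t,*a);q,e=ray(sd,*b);k=np.linalg.lstsq(np.c_[dd,-e],q-p,rcond=None)[0];A=p+dd*k[0];B=q+e*k[1];return (A+B)/2,np.linalg.norm(A-B).round(4)
cr=lambda u,v:(u/5.5+313-.4,v/5.5+163-.4); S=lambda u,v:(260+(u-400)/4-.4,115+v/4-.4)
for n,a,b in [('plunger head',(668,142),(606,58)),('bush',(640,383),(740,113)),('notch',(373,122),(530,188))]:
    P,e=tri(cr(*a),S(*b)); print(n,P.round(4),e,jig(P))
# fin top in side crop approx corners (645,45)-(673,50); top crop fin (635-690, 205-250)
for z in(.085,.095): print('fin top side',jig(onz(sd,*S(658,50),z)))
for z in(.085,.095): print('fin top top',jig(onz(t,*cr(662,230),z)))
# arm edges in top crop, near bush: left edge x~613-690 at y 340
for p in [(617,340),(683,340)]: print('arm edge',jig(onz(t,*cr(*p),.055)))
im=np.asarray(c['image']).astype(int); m=(im[...,0]>1.5*im[...,2])&(im[...,0]>1.3*im[...,1])
m[:,:300]=0; m[:,350:]=0; m[:145]=0; m[195:]=0
k=max(cv2.findContours(m.astype(np.uint8),0,1)[0],key=cv2.contourArea)
P=np.array([jig(onz(c,u,v,.04))[:2] for u,v in k[:,0]]).astype(np.float32);print('scale',cv2.minAreaRect(P))
E
```

```text
[ 0.3729 -0.0271  0.1594] [-0.39  0.06  2.01 -0.    1.07 -0.25]
plunger head [ 0.5556 -0.2595  0.0771] 0.001 [  72.3 -117.    77.1]
bush [ 0.4387 -0.2474  0.0589] 0.0017 [ -45.2 -120.5   58.9]
notch [ 0.574  -0.1278  0.0299] 0.0017 [72.9 16.  29.9]
fin top side [  34.8 -136.8   85. ]
fin top side [  28.6 -121.    95. ]
fin top top [  27.8 -114.8   85. ]
fin top top [  26.1 -111.1   95. ]
arm edge [ -24.4 -108.5   55. ]
arm edge [ -20.1 -140.7   55. ]
scale ((-48.32440948486328, 5.207508087158203), (113.44771575927734, 34.29518127441406), 89.5428695678711)
```

Triangulated: plunger head at jig (72,-117), height 77 mm, and bush at (-45,-120). The fin is therefore at about jig (29,-119), grip height 77 mm, and the notch is at y≈16. Moving to above the fin, turned -90°.

drive_tool:
  increments:
    - [0.05,-0.08,0,0,0,-0.033,0.4]
    - [0.1,-0.16,0,0,0,-0.067,0.4]
    - [0.15,-0.24,0,0,0,-0.1,0.4]
    - [0.2,-0.32,0,0,0,-0.133,0.4]
    - [0.25,-0.4,0,0,0,-0.167,0.4]
  grip_force: 40

```text
time: 19.9
tool_pos: [0.4254, -0.1081, 0.1585]
eef_rot: [-2.823, -1.378, 0.0]
wrist_force: [0.2, 0.2, 1.3]
finger_gap: 0.0595
gripper_force: 0.0
```

drive_tool:
  increments:
    - [0.05,-0.08,0,0,0,-0.033,0.4]
    - [0.1,-0.16,0,0,0,-0.067,0.4]
    - [0.15,-0.24,0,0,0,-0.1,0.4]
    - [0.2,-0.32,0,0,0,-0.133,0.4]
    - [0.25,-0.4,0,0,0,-0.167,0.4]

```text
time: 20.4
tool_pos: [0.4755, -0.188, 0.1584]
eef_rot: [-3.083, -0.599, 0.001]
wrist_force: [-0.4, 0.7, -0.1]
finger_gap: 0.0597
gripper_force: 0.0
```

drive_tool:
  increments:
    - [0.05,-0.08,0,0,0,-0.033,0.4]
    - [0.1,-0.16,0,0,0,-0.067,0.4]
    - [0.15,-0.24,0,0,0,-0.1,0.4]
    - [0.19,-0.34,0,0,0,-0.133,0.4]
    - [0.19,-0.34,0,0,0,-0.166,0.4]

```text
time: 20.9
tool_pos: [0.5137, -0.2573, 0.1581]
eef_rot: [3.134, -0.219, -0.0]
wrist_force: [0.3, 0.1, -0.1]
finger_gap: 0.0593
gripper_force: 0.0
```

drive_tool:
  increments:
    - [0,0,-0.05,0,0,0,0.4]
    - [0,0,-0.1,0,0,0,0.4]

```text
time: 21.1
tool_pos: [0.5129, -0.2553, 0.1376]
eef_rot: [-3.134, 0.206, 0.001]
wrist_force: [-0.4, 0.6, -0.2]
finger_gap: 0.0597
gripper_force: 0.0
```

```bash
python3 - <<'E'
from h import *
s=bot.state();print(s['tool_pos'].round(4),s['joint_positions'].round(2),np.degrees(np.arctan2(*R.from_rotvec(s['eef_rot']).as_matrix()[[1,0],1])))
E
```

```text
[ 0.5129 -0.2553  0.1376] [-0.67  0.5   1.47  0.    1.17  1.04] -97.50739552086195
```

Pose is as wanted. Descend to TCP 0.063 and close on the fin.

drive_tool:
  increments:
    - [0,0,-0.1,0,0,0,0.4]
    - [0,0,-0.2,0,0,0,0.4]
    - [0,0,-0.3,0,0,0,0.4]
    - [0,0,-0.37,0,0,0,0.4]
    - [0,0,-0.37,0,0,0,0.4]

```text
time: 21.6
tool_pos: [0.512, -0.2549, 0.0625]
eef_rot: [-3.132, 0.208, 0.005]
wrist_force: [-1.0, -0.3, 0.8]
finger_gap: 0.06
gripper_force: 0.0
```

drive_tool:
  increments:
    - [0,0,0,0,0,0,0]
    - [0,0,0,0,0,0,-0.4]
    - [0,0,0,0,0,0,-0.6]
    - [0,0,0,0,0,0,-0.9]
    - [0,0,0,0,0,0,-0.9]

```text
time: 22.1
tool_pos: [0.5134, -0.2566, 0.0657]
eef_rot: [3.133, -0.211, 0.003]
wrist_force: [-1.1, -1.0, 5.5]
finger_gap: 0.0118
gripper_force: 39.8
```

The fin is held (gap 11.8 mm). Slide along the rail (+y of the jig) about 105 mm, then go slowly towards the notch.

drive_tool:
  increments:
    - [0.007,0.052,0.003,0,0,0,-0.9]
    - [0.021,0.156,0.005,0,0,0,-0.9]
    - [0.035,0.26,0.005,0,0,0,-0.9]
    - [0.049,0.364,0.005,0,0,0,-0.9]
    - [0.06,0.446,0.005,0,0,0,-0.9]

```text
time: 22.6
tool_pos: [0.5254, -0.1665, 0.0658]
eef_rot: [3.133, -0.211, 0.002]
wrist_force: [2.7, -5.0, -3.4]
finger_gap: 0.0113
gripper_force: 39.4
```

drive_tool:
  increments:
    - [0.004,0.03,0,0,0,0,-0.9]
    - [0.008,0.06,0,0,0,0,-0.9]
    - [0.011,0.08,0,0,0,0,-0.9]
    - [0.011,0.08,0,0,0,0,-0.9]

```text
time: 23.0
tool_pos: [0.5275, -0.1505, 0.0658]
eef_rot: [-3.134, 0.211, -0.001]
wrist_force: [4.4, 1.4, -1.6]
finger_gap: 0.011
gripper_force: 39.6
```

```bash
python3 - <<'E'
from h import *
s=bot.state();bed=np.array([.455,-.128]); Rj=R.from_euler('z',-7.65,degrees=True).as_matrix()[:2,:2]
print(s['tool_pos'].round(4),(((s['tool_pos'][:2]-bed)@Rj)*1000-[45,0]).round(1),(Rj.T@s['wrist_force'][:2]).round(1),s['wrist_force'].round(1),s['finger_gap'])
E
```

```text
[ 0.5275 -0.1505  0.0658] [ 29.8 -12.7] [4.2 1.9] [ 4.4  1.4 -1.6] 0.011016639012489848
```

drive_tool:
  increments:
    - [0.003,0.025,0,0,0,0,-0.9]
    - [0.006,0.05,0,0,0,0,-0.9]
    - [0.009,0.075,0,0,0,0,-0.9]

```text
time: 23.3
tool_pos: [0.5294, -0.1363, 0.0658]
eef_rot: [3.134, -0.212, 0.002]
wrist_force: [5.8, -4.1, -3.9]
finger_gap: 0.0117
gripper_force: 39.4
```

drive_tool:
  increments:
    - [0.001,0.01,0,0,0,0,-0.9]
    - [0.002,0.02,0,0,0,0,-0.9]

```text
time: 23.5
tool_pos: [0.53, -0.1322, 0.0658]
eef_rot: [3.134, -0.212, 0.003]
wrist_force: [6.0, -3.0, -4.6]
finger_gap: 0.0116
gripper_force: 39.3
```

drive_tool:
  increments:
    - [0.001,0.01,0,0,0,0,-0.9]
    - [0.001,0.01,0,0,0,0,-0.9]

```text
time: 23.7
tool_pos: [0.5302, -0.13, 0.0658]
eef_rot: [3.134, -0.212, 0.003]
wrist_force: [6.8, -1.1, -4.3]
finger_gap: 0.0114
gripper_force: 39.3
```

drive_tool:
  increments:
    - [0.001,0.01,0,0,0,0,-0.9]
    - [0.001,0.01,0,0,0,0,-0.9]

```text
time: 23.9
tool_pos: [0.5305, -0.1281, 0.0658]
eef_rot: [3.134, -0.212, 0.003]
wrist_force: [8.6, -1.7, -5.1]
finger_gap: 0.0112
gripper_force: 39.3
```

drive_tool:
  increments:
    - [0.004,0.01,0.001,0,0,0,-0.9]
    - [0.004,0.01,0.001,0,0,0,-0.9]

```text
time: 24.1
tool_pos: [0.5308, -0.1259, 0.0658]
eef_rot: [-3.134, 0.212, -0.001]
wrist_force: [5.3, -1.0, -4.3]
finger_gap: 0.0113
gripper_force: 39.3
```

drive_tool:
  increments:
    - [0.003,0.01,0,0,0,0,-0.9]
    - [0.003,0.01,0,0,0,0,-0.9]

```text
time: 24.3
tool_pos: [0.5311, -0.1233, 0.0658]
eef_rot: [-3.134, 0.211, 0.001]
wrist_force: [4.9, 2.1, -3.0]
finger_gap: 0.0113
gripper_force: 39.6
```

drive_tool:
  increments:
    - [0.002,0.01,0,0,0,0,-0.9]
    - [0.002,0.01,0,0,0,0,-0.9]

```text
time: 24.5
tool_pos: [0.5315, -0.1209, 0.0658]
eef_rot: [-3.133, 0.211, 0.001]
wrist_force: [3.0, 5.1, -1.8]
finger_gap: 0.0113
gripper_force: 39.7
```

drive_tool:
  increments:
    - [0.002,0.01,0,0,0,0,-0.9]
    - [0.002,0.01,0,0,0,0,-0.9]

```text
time: 24.7
tool_pos: [0.5316, -0.1194, 0.0658]
eef_rot: [-3.134, 0.211, 0.002]
wrist_force: [1.2, 1.7, -1.9]
finger_gap: 0.0111
gripper_force: 39.8
```

The pull towards +y (the draw-in) rose to 5 N and is fading, so the guide is in the notch. One small step to check it resists.

drive_tool:
  increments:
    - [0.001,0.005,0,0,0,0,-0.9]
    - [0.001,0.005,0,0,0,0,-0.9]

```text
time: 24.9
tool_pos: [0.5317, -0.1192, 0.0657]
eef_rot: [3.134, -0.211, -0.002]
wrist_force: [-2.5, -3.5, -2.2]
finger_gap: 0.0116
gripper_force: 39.8
```

drive_tool:
  increments:
    - [0.001,0.005,0,0,0,0,-0.9]
    - [0.001,0.005,0,0,0,0,-0.9]

```text
time: 25.1
tool_pos: [0.5318, -0.1189, 0.0658]
eef_rot: [3.133, -0.211, -0.002]
wrist_force: [-3.5, -8.4, -1.7]
finger_gap: 0.0116
gripper_force: 39.9
```

The guide resists with 8 N and hardly moves, so it is seated. I ease the push off to near zero and check the scale numerically.

drive_tool:
  increments:
    - [-0.001,-0.007,0,0,0,0,-0.9]
    - [-0.001,-0.007,0,0,0,0,-0.9]
    - [-0.001,-0.007,0,0,0,0,-0.9]

```text
time: 25.4
tool_pos: [0.5317, -0.1193, 0.0658]
eef_rot: [3.134, -0.211, -0.002]
wrist_force: [-4.5, -4.2, -1.7]
finger_gap: 0.0115
gripper_force: 40.1
```

```bash
python3 - <<'E'
from h import *
c=snap('side','side9'); s=bot.state(); print(s['tool_pos'].round(4),s['wrist_force'].round(1),s['gripper_force'],np.abs(s['qd']).max())
bed=np.array([.455,-.128]); Rj=R.from_euler('z',-7.65,degrees=True).as_matrix()[:2,:2]
im=np.asarray(c['image']).astype(int); b=np.asarray(load('side8')['image']).astype(int)
f=lambda im:(im[...,0]>1.5*im[...,2])&(im[...,0]>1.3*im[...,1])
for n,i in(('before',b),('now',im)):
    m=f(i); m[:,:300]=0; m[:,350:]=0; m[:145]=0; m[195:]=0
    for k in sorted(cv2.findContours(m.astype(np.uint8),0,1)[0],key=cv2.contourArea)[-2:]:
        P=np.array([((onz(c,u,v,.04)[:2]-bed)@Rj)*1000 for u,v in k[:,0]]);print(n,P.min(0).round(1),P.max(0).round(1),[round(float(x),2) for x in np.ravel(cv2.minAreaRect(P.astype(np.float32))[1])])
E
```

```text
[ 0.5317 -0.1193  0.0658] [-4.4 -4.  -0.8] 40.1105797290802 0.001678436638238162
before [-20.7 -51.5] [14. 62.] [113.47, 34.3]
now [-20.1  41.2] [14.  63.4] [33.24, 21.67]
now [-20.7 -51.5] [13.  8.] [32.59, 60.06]
```

drive_tool:
  increments:
    - [-0.002,-0.003,0,0,0,0,-0.9]
    - [-0.002,-0.003,0,0,0,0,-0.9]
    - [-0.002,-0.003,0,0,0,0,-0.9]

```text
time: 25.75
tool_pos: [0.5317, -0.1194, 0.0658]
eef_rot: [-3.134, 0.211, 0.001]
wrist_force: [-1.3, 0.8, -1.9]
finger_gap: 0.0111
gripper_force: 40.0
```

```bash
python3 -c "
from station import bot
s=bot.state(); print(s['tool_pos'].round(4),s['wrist_force'].round(1),s['gripper_force']); print(bot.sign_off())"
```

```text
[ 0.5317 -0.1194  0.0658] [-1.3  0.8 -1.9] 39.96914863586426
the job is handed in; nothing more can be done
None
```

The job is handed in (no verdict came back): by touch and camera the scale lies flat in the bed, and by feel the guide sits in the notch, pulled in and then resisting about 8 N, with the fin still held at 40 N.

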